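# Register a board against a fence and its end stop

## Robot

A 7-joint arm with a two-finger parallel gripper is mounted at the origin on a cart in front of the work surface, level with it; the furniture and walls round the work are solid. World frame = base frame: x ahead of the robot, y to its left, z up, the work surface at z = 0. Lengths are in m, angles in rad, forces in N, time in s.
With the tool pointing down it reaches from about 0.4 to 0.85 m from the base axis. Payload 10.4 kg.
Tool frame: the origin (TCP) lies on the centre line of the jaws, within the pads' length; the fingertips stand 11 mm ahead of it and the grasp point (between the pads) lies 8 mm behind it (manip.finger_overhang is the distance from the TCP to the fingertips, in m); z points along the fingers, y is the line along which they close (so a half turn about z gives the same grasp; the last joint's range is limited). The gripper opens to 85 mm and grips with 20 to 120 N. Pads are 22 mm wide; open, the fingers measure 114 mm over their backs; the gripper's body (76 mm by 85 mm) begins 54 mm behind the grasp point. The pads swing forward as they close: fully open they stand 13 mm farther back than shut.
Start: joints at [1.202, 0.332, -0.065, 1.46, 0.022, 1.35, -0.088], TCP at [0.212, -0.588, 0.213] pointing down, gripper open.
Joint ranges: [-2.6, 2.6], [-0.5, 2.12], [-1.47, 1.34], [0.16, 2.42], [-1.27, 4.41], [0.06, 2.06], [-2.6, 2.6]. Speed limits (rad/s): [2.22, 2.22, 2.79, 2.79, 3.14, 3.14, 3.14].

## Interface

Orientations are given as a unit quaternion [x, y, z, w].
In Python, from workcell import manip, imaging, workorder gives the robot as it stands.
- The arm moves only by the tool jog_arm, never from a script. Its argument "deltas" is a list of rows, each an object with "gripper": the opening, from 0 (shut) to 1 (fully open); "offset": the shift along the tool's x, y, z in m, a list of three; "rotation": the turn, a rotation vector about the tool's x, y, z in degrees, a list of three. In form: [{"gripper": gripper, "offset": [tx, ty, tz], "rotation": [ax, ay, az]}, ...]. A call has 1 to 20 rows; each row shifts and turns the commanded pose from where the row before left it, along the tool's axes as they then stand; what a row does not reach is not made up. A row lasts 1/10 s, in which the tool goes at most 50 mm and 8.59 degrees, less where a joint would pass 70% of its speed; a pose out of reach is approached as far as the arm can. A call with a gripper value outside its range is refused whole. The fingers move at their own pace and stop on an object; "newtons" is the grip in N (left out, the last holds). Time passes only in rows, so rows that do not move let the fingers close. It gives the time, the measured TCP pose, the force, the opening and the grip force at its end, in the units of the state.
- manip.get_obs(): the state, without advancing time (a new reading comes with each control period).
- imaging.camera(name): name is "scene" or "top" or "wrist"; returns the picture (384x512x3 uint8, blue, green, red); there is no depth.
- imaging.camera_model(name): a dict with "camera_matrix" (3x3 intrinsics, pixels), "k1" (the pictures are not rectified: a ray, as slopes to the right and down, at radius r is drawn at 1 + k1 r^2 times it, then the intrinsics apply), "world_to_cam" (4x4, takes a point from world to camera coordinates); the wrist camera has in their place "hand_eye" (4x4, takes a point from camera to tool coordinates, whose origin is the TCP and whose axes are the flange's). Camera axes: x right, y up, looking along -z (the intrinsics and any distortion apply to the point x, -y, -z); pixel columns grow to the right and rows downward; lengths in m; the calibration is good to about 2 mm. A picture is of the moment at which its call begins: read the wrist's pose just before it. camera_model takes no time and is no camera call.
- workorder.hand_in(): hands the job in; it is judged then, once.
The state is a dict: "clock": time; "joint_pos": joint angles; "joint_velocities": joint speeds; "tau": joint torques, N m; "position": TCP position; "ee_rot": TCP orientation; "ft_force": force on the tool from outside, world axes, zero at the start; "torque": the same for the moment, N m; "grip_width": opening from 0.0 (shut) to 1.0 (fully open); "grasp_force": force on a finger pad.
Only numpy, scipy, OpenCV 4.12 (cv2) and the standard library are available. Lean on these libraries where they do the work, as an engineer would, in place of code of your own. Each camera call takes 0.05 s, during which the arm holds its last target. There are 200 camera calls.

## Task

Push the loose long board, flat on the bench, up to the aluminium fence by working at its two ends in turn until it lies along both pads of the fence. Then press it firmly home against the fence with about 12 N for half a second, first near the end by the end stop and then near the other end; last, slide it along the fence until its end butts firmly (about 10 N for half a second) against the end stop, and leave it flush on both pads and touching the stop. Never load the fence or stop with more than 25 N, do not lift the board, and leave the tin, the tape roll and the small wood block where they are.

Things in the scene. Friction and masses are not known exactly. Their poses are not given: they have to be found in the camera images.
- fence: aluminium angle screwed to the bench (cannot move; place and yaw vary), 400 mm long, upright 32 mm high, its foot strip 42 mm deep on the side away from the robot. Origin: at bench level, in the plane of the two pad faces, midway between the pads. x axis: from the robot's side through the rail, square to it; y axis: along the rail toward the end stop (left seen from the robot); z up. The board lies home at origin-frame centre (-29, 0) mm.
- pad_left: rigid steel pad on the front of the fence near the end stop, 24 mm wide, 5 mm thick, from 3 to 21 mm above the bench; at y = +120 mm of the fence. Origin: centre of its underside, 2.5 mm behind its face; axes as the fence
- pad_right: the same pad near the fence's other end, at y = -120 mm of the fence
- end_stop: rigid aluminium block, 62 (x) x 20 (y) x 26 mm with two screw heads on top (30 mm over all), at the left end of the fence, reaching 57 mm out in front of the pad faces. Origin: centre of its underside; its stop face is 10 mm from there toward -y of the fence, at y = +170 mm of the fence. Axes as the fence
- board_mid (a point): centre (half-way up, 10 mm above the bench) of the loose pine board, 58 mm wide (x) x 340 mm long (y) x 20 mm thick, 0.14 to 0.26 kg, sliding friction on the bench about 1 to 2 N (more if it is borne down on while pushed). x axis: across, toward its edge that faces the fence; y axis: along it, toward its end that faces the end stop. It starts 5 to 8 cm out from the fence, up to 0.2 rad askew, its end 10 to 40 mm short of the stop
- wax_tin: round tin, 67 mm across, 36 mm high, right of the work; a bystander. Origin: centre of its underside
- tape_roll: roll of tape lying flat, 55 mm across, 20 mm high, left of the work; a bystander. Origin: centre of its underside
- small_block: small pine block, 50 x 110 x 28 mm, behind the fence; a bystander. Origin: centre of its underside

How it is judged:
By the outcome, as a careful person would: the job done as asked, in the order asked, and still so for the second after the job is handed in, with the robot touching nothing.
It also fails if it takes over 70 s, if anything falls off the work surface, if the arm or the gripper's body presses on something with over 40 N, if the wrist force passes 120 N, or if a joint passes its speed limit or range.

## Working session

There is one attempt and no reset: what is moved stays moved. The work goes in short steps, Python scripts to look and compute and a tool call to move; the robot and the scene stay as the last step left them, time stands still between calls to the robot, and variables do not carry over. Pictures are saved under pics/ and viewed, at most 10 in all, crops included, and the job is handed in when it is done.

Besides the shell and the picture viewer there is one more tool, called after "Call:" as a command line: name --argument value ..., lists and objects as JSON in quotes. jog_arm: Moves the arm, as the interface text tells. Its arguments: {"type":"object","properties":{"deltas":{"type":"array","items":{"type":"object","properties":{"gripper":{"type":"number"},"offset":{"type":"array","items":{"type":"number"}},"rotation":{"type":"array","items":{"type":"number"}}}}},"newtons":{"type":"number"}},"required":["deltas"]}

```bash
mkdir -p pics; ls; python3 - <<'E'
from workcell import manip, imaging
import cv2,numpy as np
o=manip.get_obs();print({k:np.round(v,3).tolist() for k,v in o.items()}, manip.finger_overhang)
for n in("top","scene"):
    cv2.imwrite(f"pics/{n}0.png",imaging.camera(n)); print(n,imaging.camera_model(n))
print(imaging.camera_model("wrist"))
E
```

```text
pics
{'clock': 0.0, 'joint_pos': [1.202, 0.333, -0.065, 1.461, 0.022, 1.35, -0.088], 'joint_velocities': [-0.001, -0.001, -0.001, -0.001, -0.001, -0.001, -0.002], 'tau': [-0.0, -62.545, 0.049, -39.16, 0.016, 0.01, 0.0], 'position': [0.212, -0.588, 0.212], 'ee_rot': [0.985, 0.172, -0.0, -0.001], 'ft_force': [-0.08, 0.412, 0.038], 'torque': [-0.002, -0.031, 0.027], 'grasp_force': 0.0, 'grip_width': 0.997} 0.011
top {'camera_matrix': array([[432.84818511,   0.        , 258.28163571],
       [  0.        , 432.84818511, 198.75686586],
       [  0.        ,   0.        ,   1.        ]]), 'k1': -0.14186888389959, 'world_to_cam': array([[ 0.01750571, -0.99968705, -0.01787039,  0.00780417],
       [ 0.98905502,  0.01469509,  0.14681359, -0.66302321],
       [-0.14650504, -0.02024487,  0.98900274, -1.15000358],
       [ 0.        ,  0.        ,  0.        ,  1.        ]])}
scene {'camera_matrix': array([[416.0028069 ,   0.        , 254.90905699],
       [  0.        , 416.0028069 , 192.99203972],
       [  0.        ,   0.        ,   1.        ]]), 'k1': -0.12163404684660843, 'world_to_cam': array([[-0.44311621, -0.89642266, -0.008628  ,  0.29648227],
       [ 0.58877727, -0.29827284,  0.75124872, -0.407992  ],
       [-0.67600988,  0.32781051,  0.65996281, -0.66978492],
       [ 0.        ,  0.        ,  0.        ,  1.        ]])}
{'camera_matrix': array([[322.08487089,   0.        , 253.0741786 ],
       [  0.        , 322.08487089, 189.91532682],
       [  0.        ,   0.        ,   1.        ]]), 'k1': 0.010630760451163703, 'hand_eye': array([[ 6.29030115e-04,  9.45241986e-01,  3.26369717e-01,
         8.46793475e-02],
       [ 9.99999753e-01, -4.91932273e-04, -5.02604601e-04,
         3.33607943e-04],
       [-3.14531175e-04,  3.26369952e-01, -9.45242062e-01,
        -1.61253355e-01],
       [ 0.00000000e+00,  0.00000000e+00,  0.00000000e+00,
         1.00000000e+00]])}
```

View pics/top0.png

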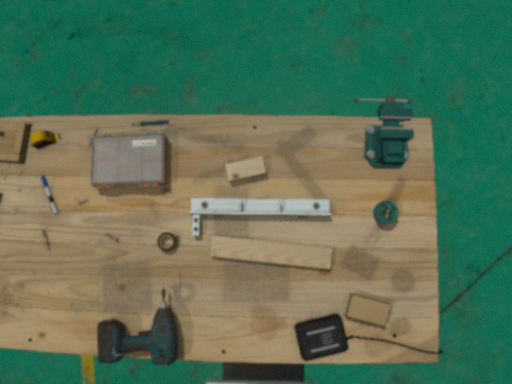

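View pics/scene0.png

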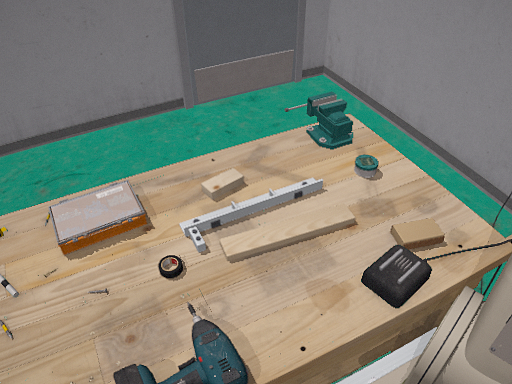

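The top view shows the fence at about (190–330, 198–216), the stop at (197, 226), the board with corners near (213,236), (332,249), (331,269) and (211,257), the tin at (386,212) and the tape at (168,242). I'll enlarge it for better corner positions.

```bash
cat > h.py <<'E'
import numpy as np, cv2
from workcell import manip, imaging
from scipy.spatial.transform import Rotation as R
def model(name,obs=None):
    m=imaging.camera_model(name)
    if "world_to_cam" in m: W=np.array(m["world_to_cam"])
    else:
        T=np.eye(4);T[:3,:3]=R.from_quat(obs["ee_rot"]).as_matrix();T[:3,3]=obs["position"]
        W=np.linalg.inv(T@m["hand_eye"])
    return np.array(m["camera_matrix"]),m["k1"],W
def p2w(uv,z,M):
    K,k1,W=M
    d=np.array([k1,0,0,0,0.])
    s=cv2.undistortPoints(np.array(uv,float).reshape(-1,1,2),K,d).reshape(-1,2)
    D=np.c_[s[:,0],-s[:,1],-np.ones(len(s))]@W[:3,:3]
    C=-W[:3,:3].T@W[:3,3]
    return C+D*((z-C[2])/D[:,2])[:,None]
def w2p(P,M):
    K,k1,W=M
    c=np.atleast_2d(P)@W[:3,:3].T+W[:3,3]
    s=np.c_[c[:,0],-c[:,1]]/-c[:,2:]
    s=s*(1+k1*(s**2).sum(1,keepdims=True))
    return s@K[:2,:2].T+K[:2,2]
E
python3 - <<'E'
from h import *
im=cv2.imread("pics/top0.png")[185:285,180:345]
cv2.imwrite("pics/crop0.png",cv2.resize(im,(792,480),interpolation=cv2.INTER_CUBIC))
M=model("top")
for n,uv,z in [("stopL",(197,225),.026),("board",[(213,236),(332,249),(331,269),(211,257)],.02),("tin",(386,212),.036),("tape",(168,242),.02)]: print(n,p2w(uv,z,M).round(4).tolist())
E
```

```text
stopL [[0.589, 0.1902, 0.026]]
board [[0.5593, 0.1447, 0.02], [0.5281, -0.1896, 0.02], [0.4724, -0.1868, 0.02], [0.5003, 0.1486, 0.02]]
tin [[0.6325, -0.3406, 0.036]]
tape [[0.5397, 0.2723, 0.02]]
```

View pics/crop0.png

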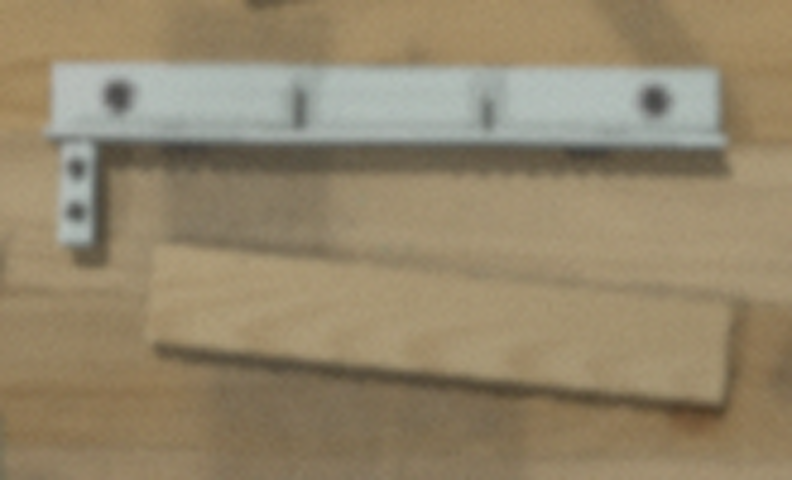

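```bash
cat >> h.py <<'E'
from scipy.optimize import least_squares
def fit(mod,uv,M,x0):
    mod=np.array(mod,float);uv=np.array(uv,float)
    def f(p):
        c,s=np.cos(p[2]),np.sin(p[2])
        P=np.c_[p[0]+c*mod[:,0]-s*mod[:,1],p[1]+s*mod[:,0]+c*mod[:,1],mod[:,2]]
        return (w2p(P,M)-uv).ravel()
    r=least_squares(f,x0);return r.x,r.fun.reshape(-1,2)
FM=[(.005,.2,.032),(.005,-.2,.032),(-.057,.19,.026),(-.057,.17,.026)]
BM=[(.029,.17,.02),(.029,-.17,.02),(-.029,-.17,.02),(-.029,.17,.02)]
def rel(F,b):
    c,s=np.cos(F[2]),np.sin(F[2]);d=np.array(b[:2])-F[:2]
    return np.array([c*d[0]+s*d[1],-s*d[0]+c*d[1],b[2]-F[2]])
E
python3 - <<'E'
from h import *
M=model("top")
u=lambda L:[(180+(x+.5)/4.8-.5,185+(y+.5)/4.8-.5) for x,y in L]
F,r=fit(FM,u([(46,138),(726,149),(58,245),(95,246)]),M,[.62,0,0]);print(F.round(4),r.round(1).tolist())
B,r=fit(BM,u([(155,243),(732,302),(724,405),(152,347)]),M,[.52,0,0]);print(B.round(4),r.round(1).tolist())
print(rel(F,B).round(4))
E
```

```text
[ 0.6157  0.0136 -0.    ] [[-0.3, 0.1], [0.5, -0.0], [0.2, 0.0], [-0.4, -0.1]]
[ 0.5167 -0.0198 -0.0838] [[0.3, 0.6], [0.6, 0.3], [0.6, -0.4], [-1.5, -0.5]]
[-0.099  -0.0334 -0.0838]
```

The fit puts the fence at (0.616, 0.014) with yaw ≈ 0. The board's near edge is about 56 mm off the fence at the left and 84 mm at the right, with a 33 mm gap to the stop, which matches what was given. Moving now.

Call:
jog_arm --deltas '[{"gripper":0,"offset":[0,0,0],"rotation":[0,0,6.6]},{"gripper":0,"offset":[0,0,0],"rotation":[0,0,6.6]},{"gripper":0,"offset":[0,0,0],"rotation":[0,0,6.6]},{"gripper":0,"offset":[0.018,-0.036,0],"rotation":[0,0,0]},{"gripper":0,"offset":[0.018,-0.036,0],"rotation":[0,0,0]},{"gripper":0,"offset":[0.018,-0.036,0],"rotation":[0,0,0]},{"gripper":0,"offset":[0.018,-0.036,0],"rotation":[0,0,0]},{"gripper":0,"offset":[0.018,-0.036,0],"rotation":[0,0,0]},{"gripper":0,"offset":[0.018,-0.036,0],"rotation":[0,0,0]},{"gripper":0,"offset":[0.018,-0.036,0],"rotation":[0,0,0]},{"gripper":0,"offset":[0.018,-0.036,0],"rotation":[0,0,0]},{"gripper":0,"offset":[0.018,-0.036,0],"rotation":[0,0,0]},{"gripper":0,"offset":[0.018,-0.036,0],"rotation":[0,0,0]},{"gripper":0,"offset":[0.018,-0.036,0],"rotation":[0,0,0]},{"gripper":0,"offset":[0.018,-0.036,0],"rotation":[0,0,0]},{"gripper":0,"offset":[0.018,-0.036,0],"rotation":[0,0,0]},{"gripper":0,"offset":[0,0,0],"rotation":[0,0,0]}]'

```text
clock: 1.8
position: [0.4475, -0.1146, 0.213]
ee_rot: [1.0, 0.004, 0.0, -0.001]
ft_force: [0.2, 0.2, -0.2]
grip_width: 0.001
grasp_force: 0.0
```

Call:
jog_arm --deltas '[{"gripper":0,"offset":[-0.002,0.003,0.03],"rotation":[0,0,0.5]},{"gripper":0,"offset":[-0.002,0.003,0.03],"rotation":[0,0,0]},{"gripper":0,"offset":[-0.002,0.003,0.03],"rotation":[0,0,0]},{"gripper":0,"offset":[0,0.003,0.03],"rotation":[0,0,0]},{"gripper":0,"offset":[0,0,0.03],"rotation":[0,0,0]},{"gripper":0,"offset":[0,0,0.02],"rotation":[0,0,0]},{"gripper":0,"offset":[0,0,0.015],"rotation":[0,0,0]},{"gripper":0,"offset":[0,0,0.01],"rotation":[0,0,0]},{"gripper":0,"offset":[0,0,0],"rotation":[0,0,0]},{"gripper":0,"offset":[0,0,0],"rotation":[0,0,0]}]'

```text
clock: 2.8
position: [0.4399, -0.1322, 0.0184]
ee_rot: [1.0, -0.004, 0.0, 0.0]
ft_force: [0.1, -0.8, -0.2]
grip_width: -0.002
grasp_force: 0.0
```

```bash
python3 - <<'E'
from h import *
o=manip.get_obs();print(np.round(o["position"],4),o["ft_force"])
cv2.imwrite("pics/w1.png",imaging.camera("wrist"))
E
```

```text
[ 0.4399 -0.1322  0.0184] [ 0.11610435 -0.75639816 -0.17294399]
```

View pics/w1.png

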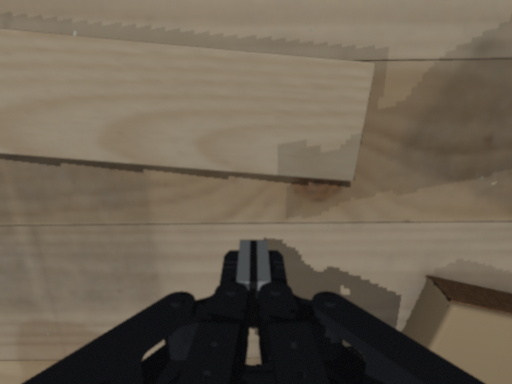

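The wrist view shows the board's right end, with its near corner at (350,182). The closed fingertips at (253,245) stand just clear of the near edge. Pushing the right end.

Call:
jog_arm --deltas '[{"gripper":0,"offset":[0.008,0,0],"rotation":[0,0,0]},{"gripper":0,"offset":[0.008,0,0],"rotation":[0,0,0]},{"gripper":0,"offset":[0.004,0,0],"rotation":[0,0,0]},{"gripper":0,"offset":[0.004,0,0],"rotation":[0,0,0]},{"gripper":0,"offset":[0.004,0,0],"rotation":[0,0,0]},{"gripper":0,"offset":[0.004,0,0],"rotation":[0,0,0]},{"gripper":0,"offset":[0.004,0,0],"rotation":[0,0,0]},{"gripper":0,"offset":[0.004,0,0],"rotation":[0,0,0]},{"gripper":0,"offset":[0.004,0,0],"rotation":[0,0,0]},{"gripper":0,"offset":[0.004,0,0],"rotation":[0,0,0]}]'

```text
clock: 3.85
position: [0.488, -0.1323, 0.018]
ee_rot: [1.0, -0.004, -0.0, 0.0]
ft_force: [-0.2, 0.5, 0.0]
grip_width: -0.001
grasp_force: 0.0
```

Call:
jog_arm --deltas '[{"gripper":0,"offset":[0.004,0,0],"rotation":[0,0,0]},{"gripper":0,"offset":[0.004,0,0],"rotation":[0,0,0]}]'

```text
clock: 4.05
position: [0.496, -0.1324, 0.018]
ee_rot: [1.0, -0.004, 0.0, 0.0]
ft_force: [-0.1, 0.4, 0.1]
grip_width: -0.0
grasp_force: 0.0
```

```bash
python3 - <<'E'
from h import *
o=manip.get_obs();print(np.round(o["position"],4),o["ft_force"])
im=imaging.camera("top");cv2.imwrite("pics/top1.png",im)
cv2.imwrite("pics/crop1.png",cv2.resize(im[185:285,180:345],(792,480),interpolation=cv2.INTER_CUBIC))
E
```

```text
[ 0.496  -0.1324  0.018 ] [-0.08475392  0.36093747  0.10261806]
```

View pics/crop1.png

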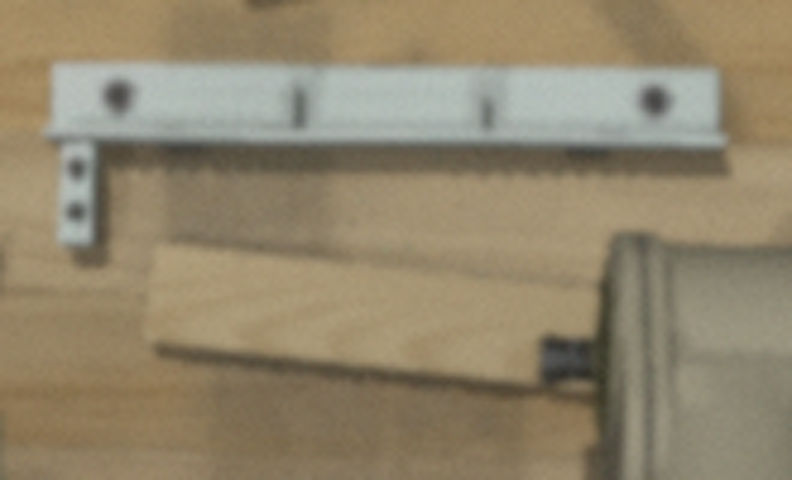

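The top crop is inconclusive because the arm covers the contact. The board's left end is unchanged at (155,243) and there is no force. Checking the wrist camera.

```bash
python3 - <<'E'
from h import *
o=manip.get_obs();print(np.round(o["position"],4),np.round(o["ft_force"],2))
cv2.imwrite("pics/w2.png",imaging.camera("wrist"))
M=model("wrist",o)
for dx in(0,.011):print(w2p(o["position"]+np.array([dx,0,-.011]),M))
E
```

```text
[ 0.4966 -0.1324  0.0181] [ 0.24  0.19 -0.39]
[[252.64046607 230.39272721]]
[[252.48481377 213.24079392]]
```

View pics/w2.png

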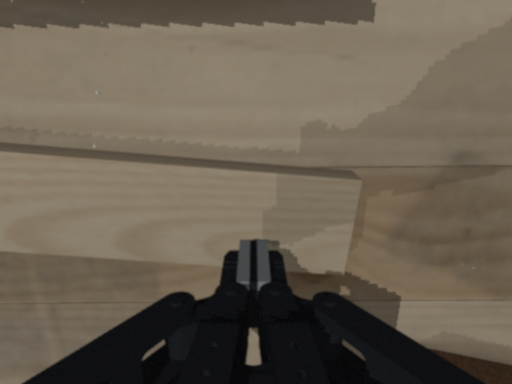

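The wrist view shows the board's right end, with corners near (360,180) and (345,275), and the fingertip drawn at row 240 over the near edge. I'll work out whether the board has moved.

```bash
python3 - <<'E'
from h import *
o=manip.get_obs()
M2=model("wrist",o); o1=dict(o);o1["position"]=np.array([.4399,-.1322,.0184]);M1=model("wrist",o1)
print("before",p2w([(250,172),(352,180),(373,62)],.02,M1).round(4).tolist())
print("now",p2w([(200,259),(345,273),(360,180)],.02,M2).round(4).tolist())
for z in(.007,.015,.02,.03,.04):
  print(z,[w2p([o["position"][0]+dx,-.1324,z],M2)[0,1].round(0) for dx in(-.011,-.005,0,.005,.011)])
E
```

```text
before [[0.4793, -0.1312, 0.02], [0.4746, -0.184, 0.02], [0.5314, -0.1883, 0.02]]
now [[0.485, -0.1025, 0.02], [0.4752, -0.1851, 0.02], [0.531, -0.1881, 0.02]]
0.007 [np.float64(247.0), np.float64(238.0), np.float64(230.0), np.float64(223.0), np.float64(213.0)]
0.015 [np.float64(254.0), np.float64(244.0), np.float64(237.0), np.float64(229.0), np.float64(219.0)]
0.02 [np.float64(258.0), np.float64(249.0), np.float64(241.0), np.float64(233.0), np.float64(223.0)]
0.03 [np.float64(268.0), np.float64(258.0), np.float64(250.0), np.float64(241.0), np.float64(231.0)]
0.04 [np.float64(279.0), np.float64(269.0), np.float64(260.0), np.float64(251.0), np.float64(240.0)]
```

The board has not moved and the fingertips are passing over it, so the tips sit higher than I assumed. I'll back off and feel for the bench with a guarded descent.

Call:
jog_arm --deltas '[{"gripper":0,"offset":[-0.02,0,0],"rotation":[0,0,0]},{"gripper":0,"offset":[-0.025,0,0],"rotation":[0,0,0]},{"gripper":0,"offset":[0,0,0.002],"rotation":[0,0,0]},{"gripper":0,"offset":[0,0,0.002],"rotation":[0,0,0]},{"gripper":0,"offset":[0,0,0.001],"rotation":[0,0,0]},{"gripper":0,"offset":[0,0,0.001],"rotation":[0,0,0]}]'

```text
clock: 4.75
position: [0.4514, -0.1319, 0.012]
ee_rot: [1.0, -0.004, 0.0, -0.0]
ft_force: [0.1, 0.7, -0.2]
grip_width: -0.005
grasp_force: 0.0
```

Call:
jog_arm --deltas '[{"gripper":0,"offset":[0,0,0.001],"rotation":[0,0,0]},{"gripper":0,"offset":[0,0,0.001],"rotation":[0,0,0]}]'

```text
clock: 4.95
position: [0.451, -0.1319, 0.0099]
ee_rot: [1.0, -0.004, 0.0, -0.0]
ft_force: [0.6, -0.3, 0.1]
grip_width: -0.003
grasp_force: 0.0
```

Call:
jog_arm --deltas '[{"gripper":0,"offset":[0,0,0.001],"rotation":[0,0,0]},{"gripper":0,"offset":[0,0,0.001],"rotation":[0,0,0]}]'

```text
clock: 5.15
position: [0.4507, -0.132, 0.0079]
ee_rot: [1.0, -0.004, -0.0, 0.0]
ft_force: [-0.3, -0.4, 0.5]
grip_width: 0.001
grasp_force: 0.0
```

Call:
jog_arm --deltas '[{"gripper":0,"offset":[0,0,0.001],"rotation":[0,0,0]},{"gripper":0,"offset":[0,0,0.001],"rotation":[0,0,0]}]'

```text
clock: 5.35
position: [0.4507, -0.132, 0.0059]
ee_rot: [1.0, -0.004, 0.0, 0.0]
ft_force: [-0.0, 0.5, 0.4]
grip_width: 0.002
grasp_force: 0.0
```

Call:
jog_arm --deltas '[{"gripper":0,"offset":[0,0,0.001],"rotation":[0,0,0]},{"gripper":0,"offset":[0,0,0.001],"rotation":[0,0,0]}]'

```text
clock: 5.55
position: [0.4507, -0.132, 0.004]
ee_rot: [1.0, -0.004, 0.0, 0.0]
ft_force: [-0.6, -0.1, 0.5]
grip_width: -0.001
grasp_force: 0.0
```

Call:
jog_arm --deltas '[{"gripper":0,"offset":[0,0,0.001],"rotation":[0,0,0]},{"gripper":0,"offset":[0,0,0.001],"rotation":[0,0,0]}]'

```text
clock: 5.75
position: [0.4507, -0.132, 0.0019]
ee_rot: [1.0, -0.004, 0.0, 0.0]
ft_force: [-0.2, -0.1, 0.5]
grip_width: 0.003
grasp_force: 0.0
```

```bash
python3 - <<'E'
from h import *
o=manip.get_obs();print(np.round(o["position"],4),np.round(o["ft_force"],2))
w=imaging.camera("wrist");s=imaging.camera("scene")
M=model("scene");c=w2p(o["position"],M)[0].round().astype(int);print(c)
s=cv2.resize(s[max(0,c[1]-60):c[1]+40,max(0,c[0]-70):c[0]+70],None,fx=4,fy=4,interpolation=cv2.INTER_CUBIC)
w=cv2.resize(w[150:350,150:390],None,fx=.96,fy=2)[:400]
cv2.imwrite("pics/m3.png",np.hstack([s[:400],w[:400,:230]]))
E
```

```text
[ 0.4507 -0.132   0.0019] [-0.17 -0.13  0.49]
[342 234]
```

View pics/m3.png

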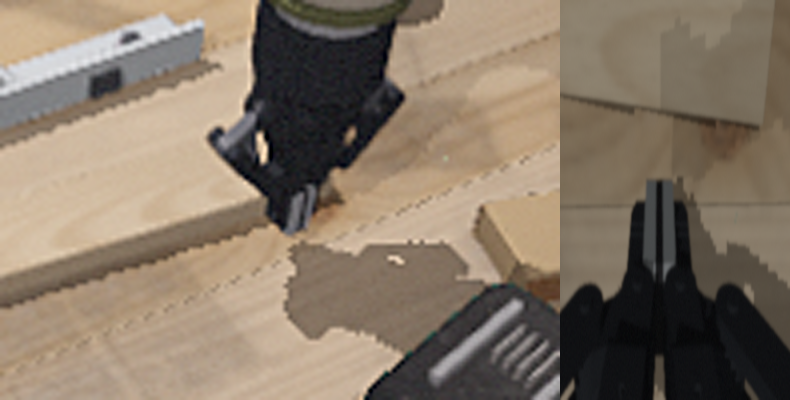

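The left crop shows the fingertips at (292,232), just above the bench, with the shadow starting at (295,243). The tips are therefore about 5 mm up now and below the board's top, which is a good pushing height.

Call:
jog_arm --deltas '[{"gripper":0,"offset":[0.008,0,0],"rotation":[0,0,0]},{"gripper":0,"offset":[0.004,0,0],"rotation":[0,0,0]},{"gripper":0,"offset":[0.004,0,0],"rotation":[0,0,0]},{"gripper":0,"offset":[0.004,0,0],"rotation":[0,0,0]},{"gripper":0,"offset":[0.004,0,0],"rotation":[0,0,0]},{"gripper":0,"offset":[0.004,0,0],"rotation":[0,0,0]},{"gripper":0,"offset":[0.004,0,0],"rotation":[0,0,0]},{"gripper":0,"offset":[0.004,0,0],"rotation":[0,0,0]}]'

```text
clock: 6.65
position: [0.487, -0.1324, 0.002]
ee_rot: [1.0, -0.004, 0.0, 0.0]
ft_force: [0.2, -0.8, -0.4]
grip_width: -0.001
grasp_force: 0.0
```

Call:
jog_arm --deltas '[{"gripper":0,"offset":[0.004,0,0],"rotation":[0,0,0]},{"gripper":0,"offset":[0.004,0,0],"rotation":[0,0,0]},{"gripper":0,"offset":[0.004,0,0],"rotation":[0,0,0]},{"gripper":0,"offset":[0.004,0,0],"rotation":[0,0,0]},{"gripper":0,"offset":[0.004,0,0],"rotation":[0,0,0]}]'

```text
clock: 7.15
position: [0.507, -0.1325, 0.002]
ee_rot: [1.0, -0.004, -0.0, 0.0]
ft_force: [1.5, -0.3, 0.9]
grip_width: 0.002
grasp_force: 0.0
```

```bash
python3 - <<'E'
from h import *
o=manip.get_obs();print(np.round(o["position"],4),np.round(o["ft_force"],2))
cv2.imwrite("pics/w4.png",imaging.camera("wrist"))
E
```

```text
[ 0.507  -0.1325  0.002 ] [ 1.49 -0.26  0.89]
```

View pics/w4.png

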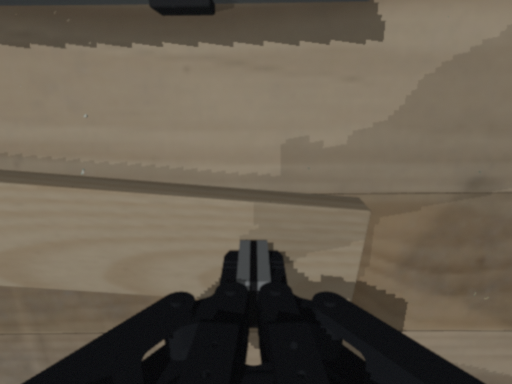

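```bash
python3 - <<'E'
from h import *
o=manip.get_obs()
M=model("wrist",o);print("edge",p2w([(150,291),(370,208)],.02,M).round(4))
S=model("scene")
for dx,z in((-.006,-.009),(0,.004),(.005,.014),(.011,.024)): print(dx,z,w2p([.4507+dx,-.132,z],S).round(1))
E
```

```text
edge [[ 0.487  -0.0782  0.02  ]
 [ 0.5333 -0.189   0.02  ]]
-0.006 -0.009 [[343.2 239. ]]
0 0.004 [[342.5 233.8]]
0.005 0.014 [[341.8 229.7]]
0.011 0.024 [[340.9 225.3]]
```

The tip positions in the wrist and scene views agree with tips about 22 mm above the reported TCP, so they are still skimming over the board. Backing off and continuing the guarded descent until I feel the bench.

Call:
jog_arm --deltas '[{"gripper":0,"offset":[0,0,-0.004],"rotation":[0,0,0]},{"gripper":0,"offset":[-0.03,0,0],"rotation":[0,0,0]},{"gripper":0,"offset":[-0.03,0,0],"rotation":[0,0,0]},{"gripper":0,"offset":[0,0,0.003],"rotation":[0,0,0]},{"gripper":0,"offset":[0,0,0.002],"rotation":[0,0,0]},{"gripper":0,"offset":[0,0,0.001],"rotation":[0,0,0]},{"gripper":0,"offset":[0,0,0.001],"rotation":[0,0,0]}]'

```text
clock: 7.9
position: [0.4475, -0.1318, -0.0009]
ee_rot: [1.0, -0.004, 0.0, -0.0]
ft_force: [-0.5, -0.2, -0.0]
grip_width: 0.003
grasp_force: 0.0
```

Call:
jog_arm --deltas '[{"gripper":0,"offset":[0,0,0.001],"rotation":[0,0,0]},{"gripper":0,"offset":[0,0,0.001],"rotation":[0,0,0]}]'

```text
clock: 8.1
position: [0.447, -0.1319, -0.0031]
ee_rot: [1.0, -0.004, 0.0, -0.0]
ft_force: [-0.3, 0.3, -0.3]
grip_width: 0.002
grasp_force: 0.0
```

Call:
jog_arm --deltas '[{"gripper":0,"offset":[0,0,0.001],"rotation":[0,0,0]},{"gripper":0,"offset":[0,0,0.001],"rotation":[0,0,0]}]'

```text
clock: 8.3
position: [0.4468, -0.132, -0.0051]
ee_rot: [1.0, -0.004, 0.0, 0.0]
ft_force: [0.3, 0.4, -0.9]
grip_width: -0.004
grasp_force: 0.0
```

Call:
jog_arm --deltas '[{"gripper":0,"offset":[0,0,0.001],"rotation":[0,0,0]},{"gripper":0,"offset":[0,0,0.001],"rotation":[0,0,0]}]'

```text
clock: 8.5
position: [0.4467, -0.132, -0.0071]
ee_rot: [1.0, -0.004, 0.0, 0.0]
ft_force: [0.2, -0.2, -0.2]
grip_width: 0.004
grasp_force: 0.0
```

Call:
jog_arm --deltas '[{"gripper":0,"offset":[0,0,0.001],"rotation":[0,0,0]},{"gripper":0,"offset":[0,0,0.001],"rotation":[0,0,0]}]'

```text
clock: 8.7
position: [0.4467, -0.132, -0.0091]
ee_rot: [1.0, -0.004, 0.0, 0.0]
ft_force: [0.2, 0.5, 0.1]
grip_width: 0.0
grasp_force: 0.0
```

Call:
jog_arm --deltas '[{"gripper":0,"offset":[0,0,0.001],"rotation":[0,0,0]},{"gripper":0,"offset":[0,0,0.001],"rotation":[0,0,0]},{"gripper":0,"offset":[0,0,0.001],"rotation":[0,0,0]}]'

```text
clock: 9.0
position: [0.4467, -0.132, -0.0121]
ee_rot: [1.0, -0.004, 0.0, 0.0]
ft_force: [-0.7, 0.5, 0.9]
grip_width: -0.002
grasp_force: 0.0
```

Call:
jog_arm --deltas '[{"gripper":0,"offset":[0,0,0.001],"rotation":[0,0,0]},{"gripper":0,"offset":[0,0,0.001],"rotation":[0,0,0]}]'

```text
clock: 9.2
position: [0.4467, -0.132, -0.0141]
ee_rot: [1.0, -0.004, 0.0, 0.0]
ft_force: [-0.0, -1.7, -0.1]
grip_width: -0.004
grasp_force: 0.0
```

Call:
jog_arm --deltas '[{"gripper":0,"offset":[0.008,0,0],"rotation":[0,0,0]},{"gripper":0,"offset":[0.006,0,0],"rotation":[0,0,0]},{"gripper":0,"offset":[0.004,0,0],"rotation":[0,0,0]},{"gripper":0,"offset":[0.004,0,0],"rotation":[0,0,0]},{"gripper":0,"offset":[0.004,0,0],"rotation":[0,0,0]},{"gripper":0,"offset":[0.004,0,0],"rotation":[0,0,0]}]'

```text
clock: 9.8
position: [0.4769, -0.1324, -0.014]
ee_rot: [1.0, -0.004, -0.0, 0.0]
ft_force: [-1.8, -0.2, 0.3]
grip_width: 0.004
grasp_force: 0.4
```

Call:
jog_arm --deltas '[{"gripper":0,"offset":[0.003,0,0],"rotation":[0,0,0]},{"gripper":0,"offset":[0.003,0,0],"rotation":[0,0,0]},{"gripper":0,"offset":[0.003,0,0],"rotation":[0,0,0]},{"gripper":0,"offset":[0.003,0,0],"rotation":[0,0,0]}]'

```text
clock: 10.2
position: [0.4889, -0.1323, -0.014]
ee_rot: [1.0, -0.004, -0.0, 0.0]
ft_force: [-0.5, -0.3, -1.1]
grip_width: -0.002
grasp_force: 0.2
```

Contact and motion are confirmed: −1.8 N with grasp force, at the tip offset I worked out. Extending the right push a little, then moving to the left end.

Call:
jog_arm --deltas '[{"gripper":0,"offset":[0.004,0,0],"rotation":[0,0,0]},{"gripper":0,"offset":[0.004,0,0],"rotation":[0,0,0]},{"gripper":0,"offset":[-0.03,0,0],"rotation":[0,0,0]},{"gripper":0,"offset":[-0.015,0,0],"rotation":[0,0,0]},{"gripper":0,"offset":[0,-0.035,0],"rotation":[0,0,0]},{"gripper":0,"offset":[0,-0.035,0],"rotation":[0,0,0]},{"gripper":0,"offset":[0,-0.035,0],"rotation":[0,0,0]},{"gripper":0,"offset":[0,-0.035,0],"rotation":[0,0,0]},{"gripper":0,"offset":[0,-0.035,0],"rotation":[0,0,0]},{"gripper":0,"offset":[0,-0.035,0],"rotation":[0,0,0]},{"gripper":0,"offset":[0,-0.022,0],"rotation":[0,0,0]},{"gripper":0,"offset":[0,0,0],"rotation":[0,0,0]}]'

```text
clock: 11.4
position: [0.4539, 0.1038, -0.0136]
ee_rot: [1.0, -0.002, 0.001, -0.001]
ft_force: [0.1, -0.3, 0.4]
grip_width: -0.001
grasp_force: 0.0
```

Call:
jog_arm --deltas '[{"gripper":0,"offset":[0.005,0,0],"rotation":[0,0,0]},{"gripper":0,"offset":[0.005,0,0],"rotation":[0,0,0]},{"gripper":0,"offset":[0.004,0,0],"rotation":[0,0,0]},{"gripper":0,"offset":[0.004,0,0],"rotation":[0,0,0]},{"gripper":0,"offset":[0.004,0,0],"rotation":[0,0,0]},{"gripper":0,"offset":[0.004,0,0],"rotation":[0,0,0]},{"gripper":0,"offset":[0.004,0,0],"rotation":[0,0,0]},{"gripper":0,"offset":[0.004,0,0],"rotation":[0,0,0]},{"gripper":0,"offset":[0.004,0,0],"rotation":[0,0,0]},{"gripper":0,"offset":[0.004,0,0],"rotation":[0,0,0]}]'

```text
clock: 12.4
position: [0.4958, 0.0997, -0.0141]
ee_rot: [1.0, -0.004, -0.0, 0.0]
ft_force: [-1.1, -0.7, 1.1]
grip_width: 0.001
grasp_force: 0.6
```

Call:
jog_arm --deltas '[{"gripper":0,"offset":[0.005,0,0],"rotation":[0,0,0]},{"gripper":0,"offset":[0.005,0,0],"rotation":[0,0,0]},{"gripper":0,"offset":[0.005,0,0],"rotation":[0,0,0]},{"gripper":0,"offset":[0.005,0,0],"rotation":[0,0,0]},{"gripper":0,"offset":[-0.03,0,0],"rotation":[0,0,0]},{"gripper":0,"offset":[-0.025,0,0],"rotation":[0,0,0]},{"gripper":0,"offset":[0,0.035,0],"rotation":[0,0,0]},{"gripper":0,"offset":[0,0.035,0],"rotation":[0,0,0]},{"gripper":0,"offset":[0,0.035,0],"rotation":[0,0,0]},{"gripper":0,"offset":[0,0.035,0],"rotation":[0,0,0]},{"gripper":0,"offset":[0,0.035,0],"rotation":[0,0,0]},{"gripper":0,"offset":[0,0.035,0],"rotation":[0,0,0]},{"gripper":0,"offset":[0,0.022,0],"rotation":[0,0,0]},{"gripper":0,"offset":[0,0,0],"rotation":[0,0,0]},{"gripper":0,"offset":[0.005,0,0],"rotation":[0,0,0]},{"gripper":0,"offset":[0.005,0,0],"rotation":[0,0,0]},{"gripper":0,"offset":[0.005,0,0],"rotation":[0,0,0]},{"gripper":0,"offset":[0.005,0,0],"rotation":[0,0,0]},{"gripper":0,"offset":[0.005,0,0],"rotation":[0,0,0]},{"gripper":0,"offset":[0.005,0,0],"rotation":[0,0,0]}]'

```text
clock: 14.4
position: [0.4892, -0.1321, -0.014]
ee_rot: [1.0, -0.004, 0.0, 0.0]
ft_force: [0.4, -0.1, -0.5]
grip_width: 0.003
grasp_force: 0.0
```

Call:
jog_arm --deltas '[{"gripper":0,"offset":[0.005,0,0],"rotation":[0,0,0]},{"gripper":0,"offset":[0.005,0,0],"rotation":[0,0,0]},{"gripper":0,"offset":[0.005,0,0],"rotation":[0,0,0]},{"gripper":0,"offset":[0.005,0,0],"rotation":[0,0,0]},{"gripper":0,"offset":[0.005,0,0],"rotation":[0,0,0]},{"gripper":0,"offset":[0.005,0,0],"rotation":[0,0,0]},{"gripper":0,"offset":[0.005,0,0],"rotation":[0,0,0]}]'

```text
clock: 15.1
position: [0.5241, -0.1326, -0.014]
ee_rot: [1.0, -0.004, -0.0, 0.0]
ft_force: [-1.3, -0.1, 1.0]
grip_width: -0.002
grasp_force: 0.4
```

```bash
python3 - <<'E'
from h import *
o=manip.get_obs();print(np.round(o["position"],4),np.round(o["ft_force"],2))
im=imaging.camera("top");cv2.imwrite("pics/top2.png",im)
a=cv2.resize(im[185:285,180:345],(792,480),interpolation=cv2.INTER_CUBIC)
cv2.imwrite("pics/crop2.png",a)
E
```

```text
[ 0.5241 -0.1326 -0.014 ] [-1.3  -0.06  0.97]
```

View pics/crop2.png

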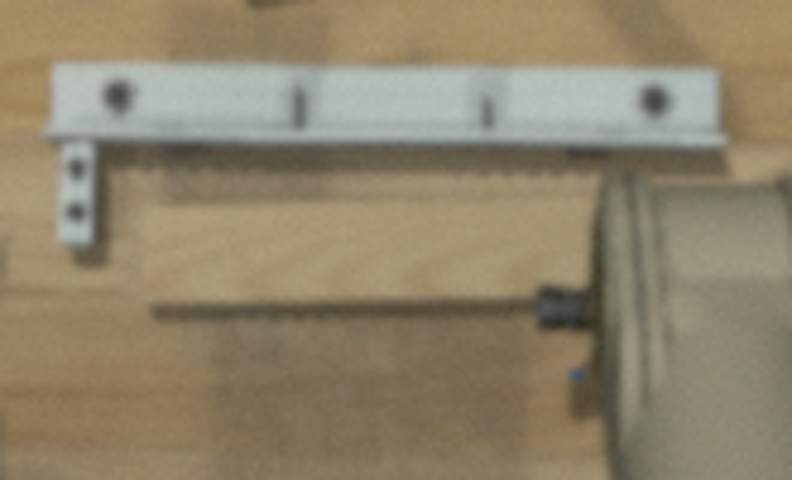

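The board is now nearly parallel to the fence: far edge at row ~203, near edge at row ~303, left end at column ~148, stop face at column ~96. One more right push, then the left.

Call:
jog_arm --deltas '[{"gripper":0,"offset":[0.005,0,0],"rotation":[0,0,0]},{"gripper":0,"offset":[0.005,0,0],"rotation":[0,0,0]},{"gripper":0,"offset":[-0.03,0,0],"rotation":[0,0,0]},{"gripper":0,"offset":[-0.03,0,0],"rotation":[0,0,0]},{"gripper":0,"offset":[0,-0.035,0],"rotation":[0,0,0]},{"gripper":0,"offset":[0,-0.035,0],"rotation":[0,0,0]},{"gripper":0,"offset":[0,-0.035,0],"rotation":[0,0,0]},{"gripper":0,"offset":[0,-0.035,0],"rotation":[0,0,0]},{"gripper":0,"offset":[0,-0.035,0],"rotation":[0,0,0]},{"gripper":0,"offset":[0,-0.035,0],"rotation":[0,0,0]},{"gripper":0,"offset":[0,-0.032,0],"rotation":[0,0,0]},{"gripper":0,"offset":[0.01,0,0],"rotation":[0,0,0]},{"gripper":0,"offset":[0.01,0,0],"rotation":[0,0,0]},{"gripper":0,"offset":[0.005,0,0],"rotation":[0,0,0]},{"gripper":0,"offset":[0.005,0,0],"rotation":[0,0,0]},{"gripper":0,"offset":[0.005,0,0],"rotation":[0,0,0]},{"gripper":0,"offset":[0.005,0,0],"rotation":[0,0,0]},{"gripper":0,"offset":[0.005,0,0],"rotation":[0,0,0]},{"gripper":0,"offset":[0.005,0,0],"rotation":[0,0,0]}]'

```text
clock: 17.05
position: [0.526, 0.1092, -0.014]
ee_rot: [1.0, -0.004, -0.0, 0.0]
ft_force: [-0.1, 0.0, -0.1]
grip_width: -0.001
grasp_force: 0.2
```

Call:
jog_arm --deltas '[{"gripper":0,"offset":[0.004,0,0],"rotation":[0,0,0]},{"gripper":0,"offset":[0.004,0,0],"rotation":[0,0,0]},{"gripper":0,"offset":[0.003,0,0],"rotation":[0,0,0]},{"gripper":0,"offset":[0.002,0,0],"rotation":[0,0,0]}]'

```text
clock: 17.45
position: [0.539, 0.1092, -0.014]
ee_rot: [1.0, -0.004, -0.0, 0.0]
ft_force: [-1.5, -0.1, -0.1]
grip_width: -0.004
grasp_force: 0.4
```

Call:
jog_arm --deltas '[{"gripper":0,"offset":[0.001,0,0],"rotation":[0,0,0]},{"gripper":0,"offset":[0.001,0,0],"rotation":[0,0,0]},{"gripper":0,"offset":[0.001,0,0],"rotation":[0,0,0]},{"gripper":0,"offset":[0.001,0,0],"rotation":[0,0,0]}]'

```text
clock: 17.85
position: [0.5428, 0.1092, -0.014]
ee_rot: [1.0, -0.004, 0.0, 0.0]
ft_force: [0.1, 1.4, -0.6]
grip_width: 0.005
grasp_force: 0.2
```

Call:
jog_arm --deltas '[{"gripper":0,"offset":[0.001,0,0],"rotation":[0,0,0]},{"gripper":0,"offset":[0.001,0,0],"rotation":[0,0,0]}]'

```text
clock: 18.05
position: [0.5448, 0.1091, -0.014]
ee_rot: [1.0, -0.004, 0.0, 0.0]
ft_force: [-0.3, -0.5, -0.8]
grip_width: -0.002
grasp_force: 0.3
```

Call:
jog_arm --deltas '[{"gripper":0,"offset":[0.001,0,0],"rotation":[0,0,0]}]'

```text
clock: 18.15
position: [0.5456, 0.1091, -0.0141]
ee_rot: [1.0, -0.004, -0.0, 0.0]
ft_force: [-4.6, 0.1, 1.5]
grip_width: 0.001
grasp_force: 2.4
```

Left pad contact at TCP x ≈ 0.5455, within 1 mm of the predicted 0.5467. Now the right end.

Call:
jog_arm --deltas '[{"gripper":0,"offset":[-0.02,0,0],"rotation":[0,0,0]},{"gripper":0,"offset":[-0.03,0,0],"rotation":[0,0,0]},{"gripper":0,"offset":[0,0.035,0],"rotation":[0,0,0]},{"gripper":0,"offset":[0,0.035,0],"rotation":[0,0,0]},{"gripper":0,"offset":[0,0.035,0],"rotation":[0,0,0]},{"gripper":0,"offset":[0,0.035,0],"rotation":[0,0,0]},{"gripper":0,"offset":[0,0.035,0],"rotation":[0,0,0]},{"gripper":0,"offset":[0,0.035,0],"rotation":[0,0,0]},{"gripper":0,"offset":[0,0.014,0],"rotation":[0,0,0]},{"gripper":0,"offset":[0.01,0,0],"rotation":[0,0,0]},{"gripper":0,"offset":[0.01,0,0],"rotation":[0,0,0]},{"gripper":0,"offset":[0.005,0,0],"rotation":[0,0,0]},{"gripper":0,"offset":[0.005,0,0],"rotation":[0,0,0]},{"gripper":0,"offset":[0.005,0,0],"rotation":[0,0,0]},{"gripper":0,"offset":[0.004,0,0],"rotation":[0,0,0]},{"gripper":0,"offset":[0.003,0,0],"rotation":[0,0,0]}]'

```text
clock: 19.75
position: [0.536, -0.1145, -0.0141]
ee_rot: [1.0, -0.004, -0.0, 0.0]
ft_force: [-1.6, -0.5, 0.4]
grip_width: -0.006
grasp_force: 0.7
```

Call:
jog_arm --deltas '[{"gripper":0,"offset":[0.001,0,0],"rotation":[0,0,0]},{"gripper":0,"offset":[0.001,0,0],"rotation":[0,0,0]},{"gripper":0,"offset":[0.001,0,0],"rotation":[0,0,0]},{"gripper":0,"offset":[0.001,0,0],"rotation":[0,0,0]},{"gripper":0,"offset":[0.001,0,0],"rotation":[0,0,0]}]'

```text
clock: 20.25
position: [0.5409, -0.1149, -0.014]
ee_rot: [1.0, -0.004, 0.0, 0.0]
ft_force: [0.6, 0.0, 0.2]
grip_width: -0.001
grasp_force: 0.2
```

Call:
jog_arm --deltas '[{"gripper":0,"offset":[0.001,0,0],"rotation":[0,0,0]}]'

```text
clock: 20.35
position: [0.5419, -0.1149, -0.014]
ee_rot: [1.0, -0.004, 0.0, 0.0]
ft_force: [-0.7, 0.0, -0.7]
grip_width: 0.0
grasp_force: 0.2
```

Call:
jog_arm --deltas '[{"gripper":0,"offset":[0.001,0,0],"rotation":[0,0,0]},{"gripper":0,"offset":[0.001,0,0],"rotation":[0,0,0]}]'

```text
clock: 20.55
position: [0.5439, -0.1148, -0.014]
ee_rot: [1.0, -0.004, 0.0, 0.0]
ft_force: [-0.9, -0.0, 0.4]
grip_width: -0.002
grasp_force: 0.3
```

Call:
jog_arm --deltas '[{"gripper":0,"offset":[0.001,0,0],"rotation":[0,0,0]}]'

```text
clock: 20.65
position: [0.5449, -0.1148, -0.014]
ee_rot: [1.0, -0.004, -0.0, 0.0]
ft_force: [-0.4, -0.3, -0.3]
grip_width: -0.003
grasp_force: 0.3
```

Call:
jog_arm --deltas '[{"gripper":0,"offset":[0.0005,0,0],"rotation":[0,0,0]}]'

```text
clock: 20.75
position: [0.5455, -0.1148, -0.014]
ee_rot: [1.0, -0.004, 0.0, 0.0]
ft_force: [-0.9, -0.1, 0.7]
grip_width: -0.003
grasp_force: 0.3
```

Call:
jog_arm --deltas '[{"gripper":0,"offset":[0.0005,0,0],"rotation":[0,0,0]},{"gripper":0,"offset":[0.0005,0,0],"rotation":[0,0,0]}]'

```text
clock: 20.95
position: [0.5463, -0.1149, -0.014]
ee_rot: [1.0, -0.004, -0.0, 0.0]
ft_force: [-0.8, 0.3, 0.5]
grip_width: -0.003
grasp_force: 0.4
```

Call:
jog_arm --deltas '[{"gripper":0,"offset":[0.0005,0,0],"rotation":[0,0,0]}]'

```text
clock: 21.05
position: [0.5469, -0.1149, -0.014]
ee_rot: [1.0, -0.004, 0.0, 0.0]
ft_force: [-0.8, -0.6, -0.1]
grip_width: 0.0
grasp_force: 0.3
```

Call:
jog_arm --deltas '[{"gripper":0,"offset":[0.0005,0,0],"rotation":[0,0,0]}]'

```text
clock: 21.15
position: [0.5474, -0.1149, -0.014]
ee_rot: [1.0, -0.004, 0.0, 0.0]
ft_force: [0.0, 0.3, 0.4]
grip_width: -0.0
grasp_force: 0.3
```

Call:
jog_arm --deltas '[{"gripper":0,"offset":[0.0005,0,0],"rotation":[0,0,0]},{"gripper":0,"offset":[0.0005,0,0],"rotation":[0,0,0]}]'

```text
clock: 21.35
position: [0.5484, -0.1149, -0.014]
ee_rot: [1.0, -0.004, 0.0, 0.0]
ft_force: [-0.4, 0.7, 0.3]
grip_width: -0.002
grasp_force: 0.4
```

Call:
jog_arm --deltas '[{"gripper":0,"offset":[0.0005,0,0],"rotation":[0,0,0]},{"gripper":0,"offset":[0.0005,0,0],"rotation":[0,0,0]}]'

```text
clock: 21.55
position: [0.5488, -0.1149, -0.014]
ee_rot: [1.0, -0.004, -0.001, 0.0]
ft_force: [-5.6, 0.8, 4.5]
grip_width: -0.001
grasp_force: 2.8
```

Call:
jog_arm --deltas '[{"gripper":0,"offset":[0.0005,0,0],"rotation":[0,0,0]},{"gripper":0,"offset":[0.0005,0,0],"rotation":[0,0,0]}]'

```text
clock: 21.75
position: [0.5488, -0.1149, -0.0141]
ee_rot: [1.0, -0.004, -0.002, 0.0]
ft_force: [-10.9, 0.4, 10.4]
grip_width: 0.001
grasp_force: 5.5
```

Right pad contact at 0.5488, so the fence is yawed by about +0.014 rad. The matching +z force suggests the rounded tips are bearing on the board's top edge, so I'll back off and go lower, guarded, before the firm presses.

Call:
jog_arm --deltas '[{"gripper":0,"offset":[-0.01,0,0],"rotation":[0,0,0]},{"gripper":0,"offset":[-0.02,0,0],"rotation":[0,0,0]},{"gripper":0,"offset":[0,0,0.001],"rotation":[0,0,0]},{"gripper":0,"offset":[0,0,0.001],"rotation":[0,0,0]},{"gripper":0,"offset":[0,0,0.001],"rotation":[0,0,0]}]'

```text
clock: 22.25
position: [0.5211, -0.1146, -0.0168]
ee_rot: [1.0, -0.004, 0.001, 0.0]
ft_force: [0.6, 0.4, -0.7]
grip_width: 0.002
grasp_force: 0.0
```

Call:
jog_arm --deltas '[{"gripper":0,"offset":[0,0,0.001],"rotation":[0,0,0]},{"gripper":0,"offset":[0,0,0.001],"rotation":[0,0,0]}]'

```text
clock: 22.45
position: [0.521, -0.1145, -0.0182]
ee_rot: [1.0, -0.004, 0.0, 0.0]
ft_force: [-8.6, 1.1, 22.0]
grip_width: 0.005
grasp_force: 11.3
```

```bash
python3 - <<'E'
from h import *
o=manip.get_obs();print(np.round(o["position"],4),np.round(o["ft_force"],2))
w=imaging.camera("wrist");s=imaging.camera("scene")
M=model("scene");c=w2p(o["position"],M)[0].round().astype(int);print(c,c-[60,50])
s=cv2.resize(s[c[1]-50:c[1]+30,c[0]-60:c[0]+60],(720,480),interpolation=cv2.INTER_CUBIC)
cv2.imwrite("pics/s5.png",s)
E
```

```text
[ 0.521  -0.1145 -0.0182] [-8.58  1.07 21.98]
[320 224] [260 174]
```

View pics/s5.png

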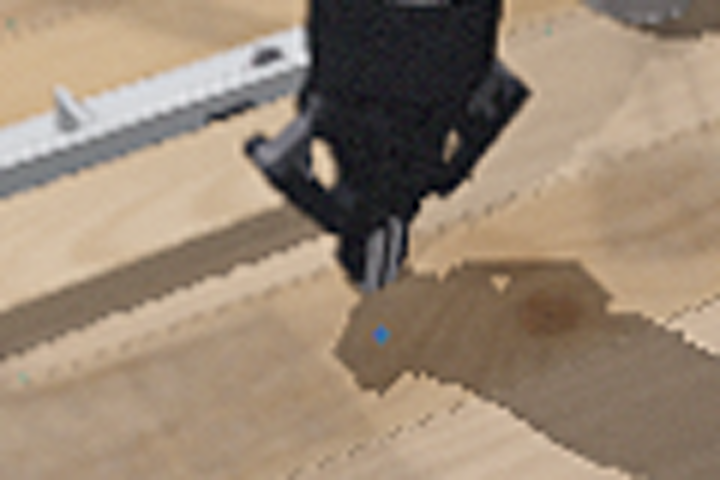

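The last picture shows the fingertips at (375,285) standing on the bench. The bench is therefore at TCP z ≈ −0.0175, so working at −0.014 leaves the tips 3.5 mm up, well below the board's top. Raising, then to the left end for the first press.

Call:
jog_arm --deltas '[{"gripper":0,"offset":[0,0,-0.005],"rotation":[0,0,0]},{"gripper":0,"offset":[-0.02,0,0],"rotation":[0,0,0]},{"gripper":0,"offset":[0,-0.035,0],"rotation":[0,0,0]},{"gripper":0,"offset":[0,-0.035,0],"rotation":[0,0,0]},{"gripper":0,"offset":[0,-0.035,0],"rotation":[0,0,0]},{"gripper":0,"offset":[0,-0.035,0],"rotation":[0,0,0]},{"gripper":0,"offset":[0,-0.035,0],"rotation":[0,0,0]},{"gripper":0,"offset":[0,-0.035,0],"rotation":[0,0,0]},{"gripper":0,"offset":[0,-0.032,0],"rotation":[0,0,0]},{"gripper":0,"offset":[0.015,0,0],"rotation":[0,0,0]},{"gripper":0,"offset":[0.015,0,0],"rotation":[0,0,0]},{"gripper":0,"offset":[0.005,0,0],"rotation":[0,0,0]},{"gripper":0,"offset":[0.003,0,0],"rotation":[0,0,0]}]'

```text
clock: 23.85
position: [0.5406, 0.1272, -0.0141]
ee_rot: [1.0, -0.004, -0.0, -0.0]
ft_force: [-0.1, -0.0, -0.5]
grip_width: 0.003
grasp_force: 0.0
```

Call:
jog_arm --deltas '[{"gripper":0,"offset":[0.001,0,0],"rotation":[0,0,0]},{"gripper":0,"offset":[0.001,0,0],"rotation":[0,0,0]},{"gripper":0,"offset":[0.001,0,0],"rotation":[0,0,0]}]'

```text
clock: 24.15
position: [0.5431, 0.1271, -0.014]
ee_rot: [1.0, -0.004, -0.0, 0.0]
ft_force: [0.1, -0.3, -0.5]
grip_width: -0.001
grasp_force: 0.0
```

Call:
jog_arm --deltas '[{"gripper":0,"offset":[0.001,0,0],"rotation":[0,0,0]},{"gripper":0,"offset":[0.001,0,0],"rotation":[0,0,0]}]'

```text
clock: 24.35
position: [0.5453, 0.1271, -0.0139]
ee_rot: [1.0, -0.004, 0.0, 0.0]
ft_force: [-0.8, 0.8, 0.1]
grip_width: -0.005
grasp_force: 0.4
```

Call:
jog_arm --deltas '[{"gripper":0,"offset":[0.001,0,0],"rotation":[0,0,0]}]'

```text
clock: 24.45
position: [0.5463, 0.1272, -0.014]
ee_rot: [1.0, -0.004, -0.0, 0.0]
ft_force: [-0.8, -0.1, 0.7]
grip_width: 0.0
grasp_force: 0.5
```

Call:
jog_arm --deltas '[{"gripper":0,"offset":[0.0005,0,0],"rotation":[0,0,0]}]'

```text
clock: 24.55
position: [0.5468, 0.1273, -0.014]
ee_rot: [1.0, -0.004, -0.0, 0.0]
ft_force: [-1.4, -0.5, 0.7]
grip_width: 0.001
grasp_force: 0.5
```

Call:
jog_arm --deltas '[{"gripper":0,"offset":[0.0005,0,0],"rotation":[0,0,0]},{"gripper":0,"offset":[0.0005,0,0],"rotation":[0,0,0]}]'

```text
clock: 24.75
position: [0.5478, 0.1273, -0.014]
ee_rot: [1.0, -0.004, -0.0, -0.0]
ft_force: [-3.0, 0.1, 1.4]
grip_width: -0.001
grasp_force: 1.8
```

Call:
jog_arm --deltas '[{"gripper":0,"offset":[0.0005,0,0],"rotation":[0,0,0]},{"gripper":0,"offset":[0.0005,0,0],"rotation":[0,0,0]}]'

```text
clock: 24.95
position: [0.5479, 0.1272, -0.0141]
ee_rot: [1.0, -0.004, -0.001, 0.0]
ft_force: [-8.6, 0.3, 6.1]
grip_width: 0.002
grasp_force: 4.1
```

Call:
jog_arm --deltas '[{"gripper":0,"offset":[0.0005,0,-0.0002],"rotation":[0,0,0]},{"gripper":0,"offset":[0.0003,0,-0.0002],"rotation":[0,0,0]}]'

```text
clock: 25.15
position: [0.5478, 0.1272, -0.0141]
ee_rot: [1.0, -0.004, -0.002, 0.0]
ft_force: [-8.6, -0.7, 3.5]
grip_width: -0.003
grasp_force: 4.6
```

Call:
jog_arm --deltas '[{"gripper":0,"offset":[0,0,0],"rotation":[0,0,0]}]'

```text
clock: 25.25
position: [0.5478, 0.1272, -0.0141]
ee_rot: [1.0, -0.004, -0.002, 0.0]
ft_force: [-9.0, -0.1, 4.7]
grip_width: 0.002
grasp_force: 4.4
```

Call:
jog_arm --deltas '[{"gripper":0,"offset":[0.0005,0,0],"rotation":[0,0,0]},{"gripper":0,"offset":[0.0004,0,0],"rotation":[0,0,0]}]'

```text
clock: 25.45
position: [0.5478, 0.1272, -0.0141]
ee_rot: [1.0, -0.004, -0.003, 0.001]
ft_force: [-15.6, -1.5, 11.3]
grip_width: -0.004
grasp_force: 7.5
```

Call:
jog_arm --deltas '[{"gripper":0,"offset":[0,0,0],"rotation":[0,0,0]},{"gripper":0,"offset":[0,0,0],"rotation":[0,0,0]}]'

```text
clock: 25.65
position: [0.5478, 0.1272, -0.0141]
ee_rot: [1.0, -0.004, -0.003, 0.001]
ft_force: [-13.5, -0.9, 9.9]
grip_width: -0.001
grasp_force: 6.8
```

Call:
jog_arm --deltas '[{"gripper":0,"offset":[0,0,0],"rotation":[0,0,0]},{"gripper":0,"offset":[0,0,0],"rotation":[0,0,0]},{"gripper":0,"offset":[0,0,0],"rotation":[0,0,0]},{"gripper":0,"offset":[0,0,0],"rotation":[0,0,0]},{"gripper":0,"offset":[0,0,0],"rotation":[0,0,0]}]'

```text
clock: 26.15
position: [0.5478, 0.1272, -0.0141]
ee_rot: [1.0, -0.004, -0.003, 0.001]
ft_force: [-13.5, -0.1, 9.0]
grip_width: 0.003
grasp_force: 6.8
```

Call:
jog_arm --deltas '[{"gripper":0,"offset":[-0.01,0,0],"rotation":[0,0,0]},{"gripper":0,"offset":[-0.025,0,0],"rotation":[0,0,0]},{"gripper":0,"offset":[0,0.035,0],"rotation":[0,0,0]},{"gripper":0,"offset":[0,0.035,0],"rotation":[0,0,0]},{"gripper":0,"offset":[0,0.035,0],"rotation":[0,0,0]},{"gripper":0,"offset":[0,0.035,0],"rotation":[0,0,0]},{"gripper":0,"offset":[0,0.035,0],"rotation":[0,0,0]},{"gripper":0,"offset":[0,0.035,0],"rotation":[0,0,0]},{"gripper":0,"offset":[0,0.03,0],"rotation":[0,0,0]},{"gripper":0,"offset":[0.015,0,0],"rotation":[0,0,0]},{"gripper":0,"offset":[0.01,0,0],"rotation":[0,0,0]},{"gripper":0,"offset":[0.004,0,0],"rotation":[0,0,0]}]'

```text
clock: 27.35
position: [0.5437, -0.112, -0.0134]
ee_rot: [1.0, -0.004, 0.001, -0.0]
ft_force: [0.4, 0.7, -0.5]
grip_width: -0.003
grasp_force: 0.0
```

```bash
python3 - <<'E'
from h import *
o=manip.get_obs();print(np.round(o["position"],4),np.round(o["ft_force"],2),R.from_quat(o["ee_rot"]).as_matrix().round(4).tolist())
E
```

```text
[ 0.5437 -0.112  -0.0134] [ 0.38  0.68 -0.48] [[1.0, -0.0076, 0.0013], [-0.0076, -1.0, 0.0004], [0.0013, -0.0005, -1.0]]
```

Call:
jog_arm --deltas '[{"gripper":0,"offset":[0.001,0,0],"rotation":[0,0,0]},{"gripper":0,"offset":[0.001,0,0],"rotation":[0,0,0]},{"gripper":0,"offset":[0.001,0,0],"rotation":[0,0,0]},{"gripper":0,"offset":[0.001,0,0],"rotation":[0,0,0]}]'

```text
clock: 27.75
position: [0.5464, -0.1127, -0.0136]
ee_rot: [1.0, -0.004, -0.0, 0.0]
ft_force: [-0.4, 0.4, -0.3]
grip_width: -0.001
grasp_force: 0.0
```

Call:
jog_arm --deltas '[{"gripper":0,"offset":[0.0007,0,0],"rotation":[0,0,0]},{"gripper":0,"offset":[0,0,0],"rotation":[0,0,0]}]'

```text
clock: 27.95
position: [0.5473, -0.1128, -0.0136]
ee_rot: [1.0, -0.004, 0.0, 0.0]
ft_force: [0.1, -0.4, -0.0]
grip_width: 0.003
grasp_force: 0.0
```

Call:
jog_arm --deltas '[{"gripper":0,"offset":[0.001,0,0],"rotation":[0,0,0]},{"gripper":0,"offset":[0.001,0,0],"rotation":[0,0,0]}]'

```text
clock: 28.15
position: [0.5488, -0.1129, -0.0137]
ee_rot: [1.0, -0.004, -0.0, 0.0]
ft_force: [-5.2, 0.3, 3.2]
grip_width: -0.007
grasp_force: 2.6
```

Call:
jog_arm --deltas '[{"gripper":0,"offset":[0.0005,0,0],"rotation":[0,0,0]},{"gripper":0,"offset":[0.0005,0,0],"rotation":[0,0,0]}]'

```text
clock: 28.35
position: [0.5488, -0.1129, -0.0138]
ee_rot: [1.0, -0.004, -0.002, 0.0]
ft_force: [-9.7, -0.3, 7.4]
grip_width: -0.0
grasp_force: 4.9
```

Call:
jog_arm --deltas '[{"gripper":0,"offset":[0.0004,0,0],"rotation":[0,0,0]},{"gripper":0,"offset":[0.0003,0,0],"rotation":[0,0,0]},{"gripper":0,"offset":[0,0,0],"rotation":[0,0,0]}]'

```text
clock: 28.65
position: [0.5488, -0.1129, -0.0139]
ee_rot: [1.0, -0.004, -0.002, 0.0]
ft_force: [-11.0, 1.1, 9.3]
grip_width: -0.0
grasp_force: 5.5
```

Call:
jog_arm --deltas '[{"gripper":0,"offset":[0,0,0],"rotation":[0,0,0]},{"gripper":0,"offset":[0,0,0],"rotation":[0,0,0]},{"gripper":0,"offset":[0,0,0],"rotation":[0,0,0]},{"gripper":0,"offset":[0,0,0],"rotation":[0,0,0]},{"gripper":0,"offset":[0,0,0],"rotation":[0,0,0]},{"gripper":0,"offset":[0,0,0],"rotation":[0,0,0]}]'

```text
clock: 29.25
position: [0.5488, -0.1129, -0.0139]
ee_rot: [1.0, -0.004, -0.002, 0.0]
ft_force: [-11.2, 0.8, 9.3]
grip_width: -0.002
grasp_force: 5.5
```

Call:
jog_arm --deltas '[{"gripper":0,"offset":[0.0004,0,0],"rotation":[0,0,0]},{"gripper":0,"offset":[0.0002,0,0],"rotation":[0,0,0]},{"gripper":0,"offset":[0,0,0],"rotation":[0,0,0]},{"gripper":0,"offset":[0,0,0],"rotation":[0,0,0]},{"gripper":0,"offset":[0,0,0],"rotation":[0,0,0]},{"gripper":0,"offset":[0,0,0],"rotation":[0,0,0]},{"gripper":0,"offset":[0,0,0],"rotation":[0,0,0]},{"gripper":0,"offset":[0,0,0],"rotation":[0,0,0]}]'

```text
clock: 30.05
position: [0.5488, -0.1129, -0.014]
ee_rot: [1.0, -0.004, -0.003, 0.0]
ft_force: [-14.5, 1.0, 11.0]
grip_width: 0.001
grasp_force: 6.9
```

Both presses are done. Now moving round to the board's right end to slide it along.

Call:
jog_arm --deltas '[{"gripper":0,"offset":[-0.01,0,0],"rotation":[0,0,0]},{"gripper":0,"offset":[-0.025,0,0],"rotation":[0,0,0]},{"gripper":0,"offset":[0,0.035,0],"rotation":[0,0,0]},{"gripper":0,"offset":[0,0.035,0],"rotation":[0,0,0]},{"gripper":0,"offset":[0,0.035,0],"rotation":[0,0,0]},{"gripper":0,"offset":[0,0.017,0],"rotation":[0,0,0]},{"gripper":0,"offset":[0,0,0],"rotation":[0,0,0]},{"gripper":0,"offset":[0.025,0,0],"rotation":[0,0,0]},{"gripper":0,"offset":[0.025,0,0],"rotation":[0,0,0]},{"gripper":0,"offset":[0.022,0,0],"rotation":[0,0,0]},{"gripper":0,"offset":[0,0,0],"rotation":[0,0,0]}]'

```text
clock: 31.15
position: [0.5905, -0.2319, -0.0135]
ee_rot: [1.0, -0.002, 0.001, -0.001]
ft_force: [-0.2, 0.5, -0.3]
grip_width: -0.001
grasp_force: 0.0
```

Call:
jog_arm --deltas '[{"gripper":0,"offset":[0,-0.005,0],"rotation":[0,0,0]},{"gripper":0,"offset":[0,-0.005,0],"rotation":[0,0,0]},{"gripper":0,"offset":[0,-0.005,0],"rotation":[0,0,0]},{"gripper":0,"offset":[0,-0.005,0],"rotation":[0,0,0]},{"gripper":0,"offset":[0,-0.004,0],"rotation":[0,0,0]},{"gripper":0,"offset":[0,-0.004,0],"rotation":[0,0,0]}]'

```text
clock: 31.75
position: [0.5876, -0.2069, -0.0135]
ee_rot: [1.0, -0.004, 0.0, 0.0]
ft_force: [-0.1, -0.2, -0.1]
grip_width: 0.002
grasp_force: 0.0
```

Call:
jog_arm --deltas '[{"gripper":0,"offset":[0,-0.003,0],"rotation":[0,0,0]},{"gripper":0,"offset":[0,-0.003,0],"rotation":[0,0,0]},{"gripper":0,"offset":[0,-0.003,0],"rotation":[0,0,0]},{"gripper":0,"offset":[0,-0.003,0],"rotation":[0,0,0]},{"gripper":0,"offset":[0,-0.003,0],"rotation":[0,0,0]},{"gripper":0,"offset":[0,-0.003,0],"rotation":[0,0,0]},{"gripper":0,"offset":[0,-0.003,0],"rotation":[0,0,0]},{"gripper":0,"offset":[0,-0.002,0],"rotation":[0,0,0]}]'

```text
clock: 32.55
position: [0.5879, -0.1839, -0.0136]
ee_rot: [1.0, -0.004, -0.0, 0.0]
ft_force: [0.1, -1.6, 0.3]
grip_width: 0.001
grasp_force: 0.7
```

Call:
jog_arm --deltas '[{"gripper":0,"offset":[0,-0.002,0],"rotation":[0,0,0]},{"gripper":0,"offset":[0,-0.002,0],"rotation":[0,0,0]},{"gripper":0,"offset":[0,-0.001,0],"rotation":[0,0,0]}]'

```text
clock: 32.85
position: [0.588, -0.179, -0.0136]
ee_rot: [1.0, -0.004, -0.0, 0.0]
ft_force: [-1.5, -1.6, 0.8]
grip_width: 0.002
grasp_force: 0.8
```

Call:
jog_arm --deltas '[{"gripper":0,"offset":[0,-0.001,0],"rotation":[0,0,0]},{"gripper":0,"offset":[0,-0.001,0],"rotation":[0,0,0]}]'

```text
clock: 33.05
position: [0.588, -0.1773, -0.0136]
ee_rot: [1.0, -0.004, 0.0, 0.0]
ft_force: [-0.7, -0.6, 0.3]
grip_width: 0.002
grasp_force: 0.8
```

Call:
jog_arm --deltas '[{"gripper":0,"offset":[0,-0.001,0],"rotation":[0,0,0]},{"gripper":0,"offset":[0,-0.001,0],"rotation":[0,0,0]}]'

```text
clock: 33.25
position: [0.588, -0.1752, -0.0136]
ee_rot: [1.0, -0.004, -0.0, 0.0]
ft_force: [-0.6, -1.1, -1.0]
grip_width: -0.002
grasp_force: 0.8
```

Call:
jog_arm --deltas '[{"gripper":0,"offset":[0,-0.001,0],"rotation":[0,0,0]},{"gripper":0,"offset":[0,-0.001,0],"rotation":[0,0,0]}]'

```text
clock: 33.45
position: [0.588, -0.1731, -0.0136]
ee_rot: [1.0, -0.004, -0.0, 0.0]
ft_force: [-1.5, -0.6, -0.2]
grip_width: 0.001
grasp_force: 0.9
```

Call:
jog_arm --deltas '[{"gripper":0,"offset":[0,-0.001,0],"rotation":[0,0,0]},{"gripper":0,"offset":[0,-0.001,0],"rotation":[0,0,0]}]'

```text
clock: 33.65
position: [0.588, -0.1712, -0.0136]
ee_rot: [1.0, -0.004, -0.0, 0.0]
ft_force: [-0.2, -1.9, 0.2]
grip_width: 0.005
grasp_force: 0.9
```

Call:
jog_arm --deltas '[{"gripper":0,"offset":[0,-0.001,0],"rotation":[0,0,0]}]'

```text
clock: 33.75
position: [0.588, -0.1702, -0.0136]
ee_rot: [1.0, -0.004, -0.0, 0.0]
ft_force: [-0.4, -1.1, 0.3]
grip_width: 0.003
grasp_force: 0.9
```

Call:
jog_arm --deltas '[{"gripper":0,"offset":[0,-0.001,0],"rotation":[0,0,0]}]'

```text
clock: 33.85
position: [0.5881, -0.1692, -0.0136]
ee_rot: [1.0, -0.004, -0.0, 0.0]
ft_force: [-0.5, -1.7, 0.4]
grip_width: -0.002
grasp_force: 0.9
```

Call:
jog_arm --deltas '[{"gripper":0,"offset":[0,-0.0007,0],"rotation":[0,0,0]}]'

```text
clock: 33.95
position: [0.588, -0.1686, -0.0136]
ee_rot: [1.0, -0.004, -0.0, 0.0]
ft_force: [-1.2, -4.4, -0.5]
grip_width: 0.002
grasp_force: 2.0
```

Call:
jog_arm --deltas '[{"gripper":0,"offset":[0,-0.0007,0],"rotation":[0,0,0]}]'

```text
clock: 34.05
position: [0.588, -0.1686, -0.0136]
ee_rot: [1.0, -0.005, -0.0, 0.0]
ft_force: [-1.6, -4.9, -0.8]
grip_width: -0.002
grasp_force: 2.9
```

Call:
jog_arm --deltas '[{"gripper":0,"offset":[0,-0.0007,0],"rotation":[0,0,0]}]'

```text
clock: 34.15
position: [0.588, -0.1685, -0.0136]
ee_rot: [1.0, -0.005, 0.0, 0.001]
ft_force: [-1.3, -7.3, -0.6]
grip_width: 0.001
grasp_force: 3.7
```

Call:
jog_arm --deltas '[{"gripper":0,"offset":[0,-0.0007,0],"rotation":[0,0,0]}]'

```text
clock: 34.25
position: [0.588, -0.1685, -0.0135]
ee_rot: [1.0, -0.005, 0.0, 0.001]
ft_force: [-0.5, -9.2, -1.2]
grip_width: -0.002
grasp_force: 4.6
```

Call:
jog_arm --deltas '[{"gripper":0,"offset":[0,-0.0005,0.0003],"rotation":[0,0,0]},{"gripper":0,"offset":[0,-0.0003,0],"rotation":[0,0,0]}]'

```text
clock: 34.45
position: [0.588, -0.1685, -0.0136]
ee_rot: [1.0, -0.005, 0.0, 0.002]
ft_force: [-1.3, -9.8, 0.8]
grip_width: 0.001
grasp_force: 5.1
```

Call:
jog_arm --deltas '[{"gripper":0,"offset":[0,0,0],"rotation":[0,0,0]},{"gripper":0,"offset":[0,0,0],"rotation":[0,0,0]},{"gripper":0,"offset":[0,0,0],"rotation":[0,0,0]},{"gripper":0,"offset":[0,0,0],"rotation":[0,0,0]},{"gripper":0,"offset":[0,0,0],"rotation":[0,0,0]},{"gripper":0,"offset":[0,0,0],"rotation":[0,0,0]},{"gripper":0,"offset":[0,0,0],"rotation":[0,0,0]}]'

```text
clock: 35.15
position: [0.588, -0.1685, -0.0136]
ee_rot: [1.0, -0.005, 0.0, 0.002]
ft_force: [-0.9, -9.9, 1.5]
grip_width: -0.001
grasp_force: 4.8
```

Call:
jog_arm --deltas '[{"gripper":0,"offset":[0,-0.0004,0],"rotation":[0,0,0]},{"gripper":0,"offset":[0,-0.0004,0],"rotation":[0,0,0]},{"gripper":0,"offset":[0,0,0],"rotation":[0,0,0]},{"gripper":0,"offset":[0,0,0],"rotation":[0,0,0]},{"gripper":0,"offset":[0,0,0],"rotation":[0,0,0]},{"gripper":0,"offset":[0,0,0],"rotation":[0,0,0]},{"gripper":0,"offset":[0,0,0],"rotation":[0,0,0]},{"gripper":0,"offset":[0,0,0],"rotation":[0,0,0]},{"gripper":0,"offset":[0,0,0],"rotation":[0,0,0]}]'

```text
clock: 36.05
position: [0.588, -0.1685, -0.0135]
ee_rot: [1.0, -0.006, 0.0, 0.002]
ft_force: [-0.5, -11.7, 0.0]
grip_width: 0.002
grasp_force: 5.8
```

Stop press done. Backing off, then a light touch at each end to confirm the board is flush on both pads.

Call:
jog_arm --deltas '[{"gripper":0,"offset":[0,0.01,0],"rotation":[0,0,0]},{"gripper":0,"offset":[0,0.025,0],"rotation":[0,0,0]},{"gripper":0,"offset":[0,0.01,0],"rotation":[0,0,0]},{"gripper":0,"offset":[-0.03,0,0],"rotation":[0,0,0]},{"gripper":0,"offset":[-0.03,0,0],"rotation":[0,0,0]},{"gripper":0,"offset":[-0.015,0,0],"rotation":[0,0,0]},{"gripper":0,"offset":[0,0,0],"rotation":[0,0,0]},{"gripper":0,"offset":[0,-0.035,0],"rotation":[0,0,0]},{"gripper":0,"offset":[0,-0.035,0],"rotation":[0,0,0]},{"gripper":0,"offset":[0,-0.033,0],"rotation":[0,0,0]},{"gripper":0,"offset":[0.015,0,0],"rotation":[0,0,0]},{"gripper":0,"offset":[0.015,0,0],"rotation":[0,0,0]},{"gripper":0,"offset":[0,0,0],"rotation":[0,0,0]}]'

```text
clock: 37.35
position: [0.5463, -0.1051, -0.0135]
ee_rot: [1.0, -0.004, 0.001, -0.001]
ft_force: [-0.1, 0.5, -0.0]
grip_width: -0.002
grasp_force: 0.0
```

Call:
jog_arm --deltas '[{"gripper":0,"offset":[0.001,0,0],"rotation":[0,0,0]},{"gripper":0,"offset":[0,0,0],"rotation":[0,0,0]}]'

```text
clock: 37.55
position: [0.5443, -0.1063, -0.0141]
ee_rot: [1.0, -0.004, -0.0, -0.0]
ft_force: [0.4, -0.7, -0.2]
grip_width: 0.002
grasp_force: 0.0
```

Call:
jog_arm --deltas '[{"gripper":0,"offset":[0.0007,0,0],"rotation":[0,0,0]}]'

```text
clock: 37.65
position: [0.5448, -0.1066, -0.014]
ee_rot: [1.0, -0.004, -0.0, 0.0]
ft_force: [-0.2, 0.1, -0.1]
grip_width: 0.003
grasp_force: 0.0
```

Call:
jog_arm --deltas '[{"gripper":0,"offset":[0.0007,0,0],"rotation":[0,0,0]}]'

```text
clock: 37.75
position: [0.5458, -0.1067, -0.0139]
ee_rot: [1.0, -0.004, -0.0, 0.0]
ft_force: [-0.3, 0.7, 0.5]
grip_width: 0.0
grasp_force: 0.0
```

Call:
jog_arm --deltas '[{"gripper":0,"offset":[0.001,0,0],"rotation":[0,0,0]},{"gripper":0,"offset":[0.001,0,0],"rotation":[0,0,0]}]'

```text
clock: 37.95
position: [0.5481, -0.1066, -0.0138]
ee_rot: [1.0, -0.004, 0.0, 0.0]
ft_force: [-0.1, -0.1, -0.3]
grip_width: -0.003
grasp_force: 0.0
```

Call:
jog_arm --deltas '[{"gripper":0,"offset":[0.0007,0,0],"rotation":[0,0,0]}]'

```text
clock: 38.05
position: [0.5487, -0.1065, -0.0139]
ee_rot: [1.0, -0.004, -0.0, 0.0]
ft_force: [-3.3, 0.2, 1.7]
grip_width: 0.005
grasp_force: 1.5
```

Call:
jog_arm --deltas '[{"gripper":0,"offset":[0.0007,0,0],"rotation":[0,0,0]}]'

```text
clock: 38.15
position: [0.5487, -0.1065, -0.014]
ee_rot: [1.0, -0.004, -0.001, 0.0]
ft_force: [-6.4, 0.3, 6.3]
grip_width: 0.003
grasp_force: 3.1
```

The right end is flush: contact exactly at 0.5487 with no travel before it. Checking the left.

Call:
jog_arm --deltas '[{"gripper":0,"offset":[-0.01,0,0],"rotation":[0,0,0]},{"gripper":0,"offset":[-0.02,0,0],"rotation":[0,0,0]},{"gripper":0,"offset":[0,-0.035,0],"rotation":[0,0,0]},{"gripper":0,"offset":[0,-0.035,0],"rotation":[0,0,0]},{"gripper":0,"offset":[0,-0.035,0],"rotation":[0,0,0]},{"gripper":0,"offset":[0,-0.035,0],"rotation":[0,0,0]},{"gripper":0,"offset":[0,-0.035,0],"rotation":[0,0,0]},{"gripper":0,"offset":[0,-0.035,0],"rotation":[0,0,0]},{"gripper":0,"offset":[0,-0.025,0],"rotation":[0,0,0]},{"gripper":0,"offset":[0.015,0,0],"rotation":[0,0,0]},{"gripper":0,"offset":[0.009,0,0],"rotation":[0,0,0]},{"gripper":0,"offset":[0,0,0],"rotation":[0,0,0]},{"gripper":0,"offset":[0,0,0],"rotation":[0,0,0]}]'

```text
clock: 39.45
position: [0.5451, 0.1276, -0.0141]
ee_rot: [1.0, -0.005, -0.0, 0.0]
ft_force: [0.1, -0.4, -0.1]
grip_width: 0.004
grasp_force: 0.0
```

Call:
jog_arm --deltas '[{"gripper":0,"offset":[0.001,0,0],"rotation":[0,0,0]},{"gripper":0,"offset":[0.001,0,0],"rotation":[0,0,0]}]'

```text
clock: 39.65
position: [0.5472, 0.1281, -0.0139]
ee_rot: [1.0, -0.005, -0.0, 0.0]
ft_force: [-0.9, -1.2, 0.0]
grip_width: 0.002
grasp_force: 0.0
```

Call:
jog_arm --deltas '[{"gripper":0,"offset":[0.0007,0,0],"rotation":[0,0,0]}]'

```text
clock: 39.75
position: [0.5478, 0.1282, -0.0139]
ee_rot: [1.0, -0.004, -0.0, 0.0]
ft_force: [-4.6, -1.0, 2.5]
grip_width: -0.001
grasp_force: 2.0
```

Call:
jog_arm --deltas '[{"gripper":0,"offset":[0.0007,0,0],"rotation":[0,0,0]}]'

```text
clock: 39.85
position: [0.5478, 0.1283, -0.014]
ee_rot: [1.0, -0.004, -0.001, 0.0]
ft_force: [-7.1, -1.3, 5.6]
grip_width: -0.001
grasp_force: 3.8
```

Both ends are flush. Backing away, raising and handing in.

Call:
jog_arm --deltas '[{"gripper":0,"offset":[-0.01,0,0],"rotation":[0,0,0]},{"gripper":0,"offset":[-0.03,0,0],"rotation":[0,0,0]},{"gripper":0,"offset":[-0.01,0,-0.03],"rotation":[0,0,0]},{"gripper":0,"offset":[0,0,-0.04],"rotation":[0,0,0]},{"gripper":0,"offset":[0,0,-0.04],"rotation":[0,0,0]},{"gripper":0,"offset":[0,0,0],"rotation":[0,0,0]}]'

```text
clock: 40.45
position: [0.5015, 0.1301, 0.1013]
ee_rot: [1.0, -0.004, 0.004, -0.001]
ft_force: [0.4, -0.3, -0.0]
grip_width: -0.001
grasp_force: 0.0
```

```bash
python3 - <<'E'
from workcell import workorder
print(workorder.hand_in())
E
```

```text
the job is handed in; nothing more can be done
None
```

I pressed the board home on both pads (wrist readings 13.5 N left, 14.5 N right), butted it against the stop (11.7 N) and handed in at about 40 s; touch checks found both ends flush, but I did not re-check the stop contact after them.

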